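Set up a dead-weight bonding press

TASK

Set up the bonding press so that the resin mount can cure under load: stand the mount in the seat on top of the press, put the pressure bell over it so that it rests on the mount, then hang the three slotted discs on the bell's stem below the knob, the large one at the bottom, the medium one between and the small one on top. Each disc must lie flat with the stem fully home in its slot, and each slot must be turned a quarter turn or more away from the slot of the disc beneath it so that none can slide off. Leave the small glass vial standing where it is.

Things in the scene. Friction and masses are not known exactly. Their poses are not given: they have to be found in the camera images.
- press: Bonding press, fixed: round grey base (116 mm wide, 10 high), in its middle a steel boss 46 mm across, top edge bevelled to 43 mm, boss top 32 mm above the table. In it a round seat 37 mm across, 5 mm deep, floor 27 mm above the table. Origin on the boss axis at table level, z up. To its left stand a lab jack (80 mm high) and behind that a tall microscope: pass them close to the robot.
- mount: Resin mount: plain black cylinder 31 mm across, 19 mm tall, a small metal section in its top face, standing upright. Origin at the centre of its underside, z up. Seated, it stands 14 mm out of the boss: hold it with the fingertips 7 mm or more above its underside so that they clear the boss.
- bell: Pressure bell: aluminium cap open below, 59 mm across (51 inside), flat top (pan) 32 mm above its lower rim, skirt 24 mm deep; on it a steel stem 6 mm across and a black knob 18 mm across, 71 to 83 mm above the rim. Lift by the knob; 0.3 kg. Origin: centre of the lower rim, z up. In place the skirt surrounds the boss, the ceiling rests on the mount: rim 22 mm, pan 54 mm above the table.
- disc_large: Large slotted disc: dark steel, 64 mm across, 10 mm thick, 0.22 kg, lying flat. A slot 10 mm wide, flared to 16 mm at the rim, runs from the rim to 5 mm past the centre. The bell's knob is wider than the slot, so the disc goes on sideways. Origin: centre of its underside, z up, x from the centre out through the slot's mouth. Grip across the rim, fingers closing square to the slot.
- disc_medium: The medium slotted disc: as the large one but 52 mm across, about 0.14 kg; same thickness (10 mm), slot, origin and axes.
- disc_small: The small slotted disc: as the large one but 40 mm across, about 0.08 kg; same thickness (10 mm), slot, origin and axes.
- disc_large_mouth (a point): The middle of the slot's mouth at the upper rim of the large disc, 32 mm from its centre along its x.
- disc_medium_mouth (a point): The middle of the slot's mouth at the upper rim of the medium disc, 26 mm from its centre along its x.
- disc_small_mouth (a point): The middle of the slot's mouth at the upper rim of the small disc, 20 mm from its centre along its x.
- vial: A small glass vial with a dark screw cap, 23 mm across and 48 mm tall, standing loose behind the press; not to be disturbed. Origin at the centre of its underside, z up.
There are look-alikes about, which are no part of the job. There is more than one size of the mount; the job needs the smaller.

How it is judged:
By the outcome, as a careful person would: the job done as asked, in the order asked, and still so for the second after the job is handed in, with the robot touching nothing.
It also fails if it takes over 115 s, if anything falls off the work surface, if the arm or the gripper's body presses on something with over 40 N, if the wrist force passes 120 N, or if a joint passes its speed limit or range.

ROBOT

A 7-joint arm with a two-finger parallel gripper is mounted at the origin on a cart in front of the work surface, level with it; the furniture and walls round the work are solid. World frame = base frame: x ahead of the robot, y to its left, z up, the work surface at z = 0. Lengths are in m, angles in rad, forces in N, time in s.
With the tool pointing down it reaches from about 0.4 to 0.85 m from the base axis. Payload 10.4 kg.
Tool frame: the origin (TCP) lies on the centre line of the jaws, within the pads' length; the fingertips stand 8 mm ahead of it and the grasp point (between the pads) lies 11 mm behind it (r.finger_overhang is the distance from the TCP to the fingertips, in m); z points along the fingers, y is the line along which they close (so a half turn about z gives the same grasp; the last joint's range is limited). The gripper opens to 87 mm and grips with 3 to 60 N. Pads are 19 mm wide; open, the fingers measure 117 mm over their backs; the gripper's body (75 mm by 190 mm) begins 51 mm behind the grasp point.
Start: joints at [-1.138, 0.332, -0.065, 1.46, 0.022, 1.35, -0.088], TCP at [0.275, 0.561, 0.231] pointing down, gripper open.
Joint ranges: [-2.6, 2.6], [-0.5, 2.12], [-1.47, 1.34], [0.16, 2.42], [-1.27, 4.41], [0.06, 2.06], [-2.6, 2.6]. Speed limits (rad/s): [2.22, 2.22, 2.79, 2.79, 3.14, 3.14, 3.14].

INTERFACE

Orientations are given as a unit quaternion [x, y, z, w].
In Python, from bench import r, vision gives the robot as it stands.
- The arm moves only by the tool drive_tool, never from a script. Its argument "series" is a list of rows, each a list of 2 entries, a list of its own where there are three numbers: the shift along the world's x, y, z in cm, then the turn about the world's z in degrees. A call has exactly 10 rows; each row shifts and turns the commanded pose from where the row before left it; what a row does not reach is not made up. A row lasts 1/8 s, in which the tool goes at most 62.5 mm and 10.7 degrees, less where a joint would pass 70% of its speed; a pose out of reach is approached as far as the arm can. A call with a gripper value outside its range is refused whole. "hand" is the closure, from 0 (fully open) to 1 (shut), set as the call begins (left out, the last holds). The fingers move at their own pace and stop on an object; "newtons" is the grip in N (left out, the last holds). Time passes only in rows, so rows that do not move let the fingers close, or fill a call up. It gives the time, the measured TCP pose, the force, the opening and the grip force at its end, in the units of the state.
- r.read_state(): the state, without advancing time (a new reading comes with each control period).
- vision.camera(name): name is "side" or "top" or "wrist"; returns a dict with "color" (480x640x3 uint8, red, green, blue), "intrinsics" (3x3 intrinsics, pixels), "R" (3x3) and "t" (3): a world point X has camera coordinates R X + t; the wrist camera has in their place "mount" (4x4, takes a point from camera to tool coordinates, whose origin is the TCP and whose axes are the flange's). Camera axes: x right, y down, z forward; pixel columns grow to the right and rows downward; lengths in m; the calibration is good to about 2 mm. The wrist camera is an equidistant fisheye: a pixel r from the principal point sees the ray r / f radians off the axis. A picture is of the moment at which its call begins: read the wrist's pose just before it. There is no depth.
- r.close_job(): hands the job in; it is judged then, once.
The state is a dict: "time": time; "joint_positions": joint angles; "joint_vel": joint speeds; "joint_torque": joint torques, N m; "ee_pos": TCP position; "eef_rot": TCP orientation; "ft_force": force on the tool from outside, world axes, zero at the start; "torque": the same for the moment, N m; "width": finger opening in m; "grip_force": force on a finger pad.
Only numpy, scipy, OpenCV 4.12 (cv2) and the standard library are available. Lean on these libraries where they do the work, as an engineer would, in place of code of your own. Each camera call takes 0.05 s, during which the arm holds its last target. There are 200 camera calls.

## Working session

There is one attempt and no reset: what is moved stays moved. The work goes in short steps, Python scripts to look and compute and a tool call to move; the robot and the scene stay as the last step left them, time stands still between calls to the robot, and variables do not carry over. Pictures are saved under pics/ and viewed, at most 14 in all, crops included, and the job is handed in when it is done.

Besides the shell and the picture viewer there is one more tool, called after "Request:" in YAML: its name, and indented under it one key for each argument. drive_tool: Moves the arm, as the interface text tells. Its arguments: {"type":"object","properties":{"series":{"type":"array"},"hand":{"type":"number"},"newtons":{"type":"number"}},"required":["series"]}

```bash
mkdir -p pics; ls; python3 - <<'E'
from bench import r, vision
import cv2,pickle
s=r.read_state();print({k:s[k] for k in('time','ee_pos','eef_rot','width','ft_force')},r.finger_overhang)
d={}
for n in("side","top","wrist"):
    c=vision.camera(n);d[n]=c;cv2.imwrite(f"pics/{n}0.png",c["color"][:,:,::-1])
    print(n,c["intrinsics"],c.get("R"),c.get("t"),c.get("mount"))
pickle.dump(d,open("c0.pkl","wb"))
E
```

```text
pics
{'time': 0.0, 'ee_pos': array([0.27494635, 0.56083795, 0.22975963]), 'eef_rot': array([ 2.25918520e-01,  9.74145940e-01, -7.03592165e-04, -1.22559050e-04]), 'width': 0.08710043105119018, 'ft_force': array([ 0.85816298, -0.55824508,  0.44762993])} 0.008
side [[445.68690807   0.         317.32356875]
 [  0.         445.68690807 232.83605349]
 [  0.           0.           1.        ]] [[ 0.970239   -0.24164817 -0.01557081]
 [-0.15411484 -0.56662835 -0.80943247]
 [ 0.18677501  0.78774264 -0.5870065 ]] [-0.54630996  0.13753926  1.07734611] None
top [[588.58564931   0.         305.17529615]
 [  0.         588.58564931 239.2071207 ]
 [  0.           0.           1.        ]] [[ 0.00295531 -0.99994543  0.01001979]
 [-0.98195451 -0.00479655 -0.18905645]
 [ 0.18909419 -0.00928026 -0.9819151 ]] [-0.00734946  0.53247477  1.19935494] None
wrist [[371.64829954   0.         315.9179104 ]
 [  0.         371.64829954 236.62228427]
 [  0.           0.           1.        ]] None None [[ 2.55423640e-04 -9.68237605e-01 -2.50031746e-01  6.70027259e-02]
 [ 9.99999926e-01  1.75268360e-04  3.42845278e-04  4.34550733e-04]
 [-2.88133037e-04 -2.50031815e-01  9.68237578e-01 -1.54638137e-01]
 [ 0.00000000e+00  0.00000000e+00  0.00000000e+00  1.00000000e+00]]
```

View pics/top0.png

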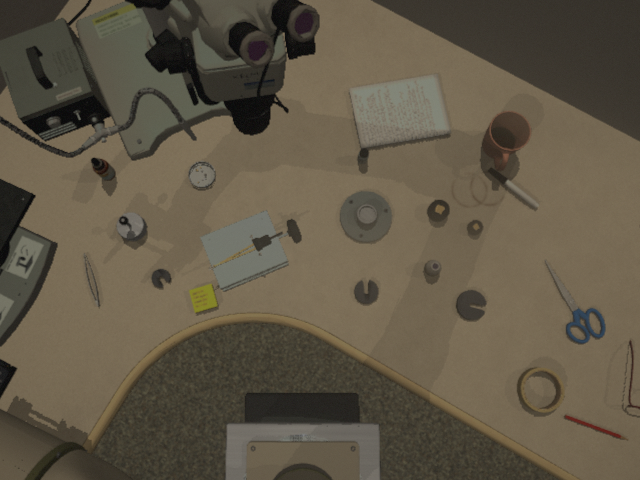

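View pics/side0.png

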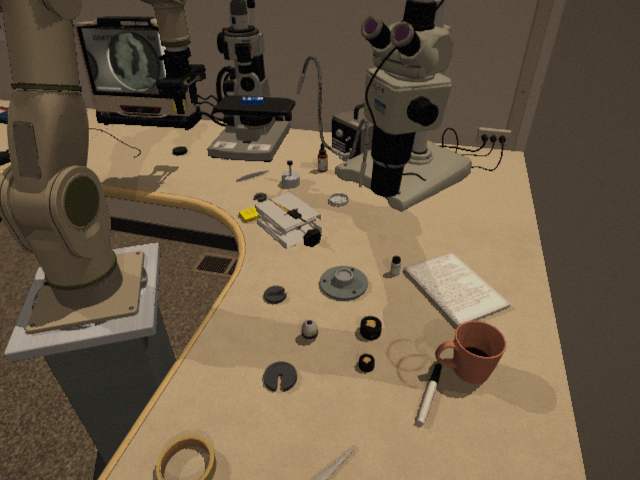

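The top view shows the press at (367,217), the large disc at (471,305), the medium at (366,292) and the small at (162,277). The bell is at (131,227), the smaller mount at (475,228), the larger one at (438,211), and the vial at (363,155). The jack is around (245,250).

```bash
cat > h.py <<'E'
import numpy as np,cv2
from bench import r,vision
def ray(c,u,v):
    K=c["intrinsics"];d=c["R"].T@np.array([(u-K[0,2])/K[0,0],(v-K[1,2])/K[1,1],1.]);return -c["R"].T@c["t"],d
def cast(c,u,v,z):
    o,d=ray(c,u,v);return o+d*(z-o[2])/d[2]
def proj(c,X):
    p=c["R"]@np.asarray(X,float)+c["t"];p=c["intrinsics"]@p;return p[:2]/p[2]
def wray(c,s,u,v):
    from scipy.spatial.transform import Rotation as Ro
    K=c["intrinsics"];a=np.array([u-K[0,2],v-K[1,2]]);n=np.hypot(*a);th=n/K[0,0]
    d=np.r_[a/max(n,1e-9)*np.sin(th),np.cos(th)];M=c["mount"];Rm=Ro.from_quat(s["eef_rot"]).as_matrix()
    return s["ee_pos"]+Rm@M[:3,3],Rm@M[:3,:3]@d
def wcast(c,s,u,v,z):
    o,d=wray(c,s,u,v);return o+d*(z-o[2])/d[2]
def wproj(c,s,X):
    from scipy.spatial.transform import Rotation as Ro
    M=c["mount"];Rm=Ro.from_quat(s["eef_rot"]).as_matrix()
    p=M[:3,:3].T@(Rm.T@(np.asarray(X)-s["ee_pos"])-M[:3,3]);n=np.hypot(p[0],p[1]);th=np.arctan2(n,p[2])
    K=c["intrinsics"];return K[:2,2]+p[:2]/max(n,1e-9)*th*K[0,0]
E
python3 - <<'E'
from h import *
import pickle
d=pickle.load(open("c0.pkl","rb"));c=d["top"];im=c["color"][:,:,::-1];s=d["side"]
g=im.max(2)
def near(z,u,v,rad,thr):
    m=(g<thr).astype(np.uint8);y,x=np.ogrid[:480,:640];m[(x-u)**2+(y-v)**2>rad**2]=0
    cs,_=cv2.findContours(m,0,1);k=max(cs,key=cv2.contourArea)
    P=np.array([cast(c,*p,z)[:2]*1000 for p in k[:,0].astype(float)],np.float32)
    ctr,R=cv2.minEnclosingCircle(P);M=cv2.moments(P);cen=np.array([M['m10'],M['m01']])/M['m00']
    # slot: most inward contour point
    i=np.argmin(np.hypot(*(P-ctr).T))
    off=np.array(ctr)-cen
    print((u,v),thr,"ctr",np.round(ctr,1),"R",round(R,1),"cen",np.round(cen,1),"slotdir",np.degrees(np.arctan2(*(-(off))[::-1]))+180)
for thr in(70,85,100):
    near(.01,471,305,24,thr);near(.01,366,292,19,thr);near(.01,162,277,16,thr);near(.019,475,228,13,thr)
cr=[(471,305),(366,292),(162,277),(475,228),(131,227),(367,217)]
t=[cv2.resize(im[v-32:v+32,u-32:u+32],(256,256),interpolation=cv2.INTER_CUBIC) for u,v in cr]
cv2.imwrite("pics/m1.png",np.vstack([np.hstack(t[:3]),np.hstack(t[3:])]))
for u,v,z in[(367,215,.032),(124,221,.083),(131,227,.03),(363,152,.048),(367,217,.01)]:print(u,v,np.round(cast(c,u,v,z)*1000))
E
```

```text
(471, 305) 70 ctr [ 397.5 -362.6] R 32.7 cen [ 398.5 -360.3] slotdir 247.40905078806492
(366, 292) 70 ctr [ 425.5 -137.6] R 26.1 cen [ 423.1 -136.8] slotdir 341.81933297640734
(162, 277) 70 ctr [453.5 305.9] R 20.9 cen [455.2 307.9] slotdir 229.2021886932052
(475, 228) 70 ctr [ 570.  -376.1] R 16.4 cen [ 571.7 -373.9] slotdir 230.64824437646183
(471, 305) 85 ctr [ 397.4 -362.9] R 33.9 cen [ 398.1 -361. ] slotdir 250.65979369678223
(366, 292) 85 ctr [ 425.3 -137.4] R 27.2 cen [ 423.4 -137. ] slotdir 345.81528820757444
(162, 277) 85 ctr [453.4 306.1] R 21.9 cen [454.9 307.8] slotdir 226.6731317319041
(475, 228) 85 ctr [ 565.5 -375.9] R 19.7 cen [ 566.2 -376.7] slotdir 130.4435964547041
(471, 305) 100 ctr [ 396.8 -362.4] R 35.2 cen [ 397.5 -360.9] slotdir 245.8153288947721
(366, 292) 100 ctr [ 424.5 -137.9] R 28.6 cen [ 423.3 -137.2] slotdir 331.7059853080566
(162, 277) 100 ctr [452.8 306.7] R 23.5 cen [454.  307.5] slotdir 211.05572294868745
(475, 228) 100 ctr [ 562.3 -378.6] R 22.3 cen [ 563.5 -376.4] slotdir 241.36670192253303
367 215 [ 590. -140.   32.]
124 221 [563. 371.  83.]
131 227 [562. 371.  30.]
363 152 [ 728. -132.   48.]
367 217 [ 591. -142.   10.]
```

View pics/m1.png

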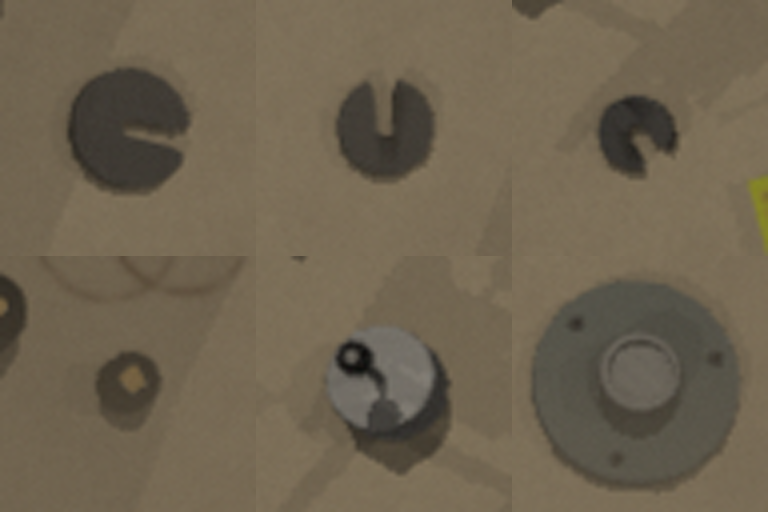

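The crops show the slot mouth directions: large about -101°, medium about 0° and small about -154°. The bell knob is at about (120,221) in the full image, and the boss top is centred near (367,216).

Request:
drive_tool:
  series:
    - [[1.75,-5.6,0],-9]
    - [[1.75,-5.6,0],-9]
    - [[1.75,-5.6,0],-9]
    - [[1.75,-5.6,0],-9]
    - [[1.75,-5.6,0],-9]
    - [[1.75,-5.6,0],-9]
    - [[1.75,-5.6,0],-9]
    - [[1.75,-5.6,0],-9]
    - [[1.75,-5.6,0],-9]
    - [[1.75,-5.6,0],-8]
  hand: 0
  newtons: 25

```text
time: 1.4
ee_pos: [0.4503, -0.0006, 0.2307]
eef_rot: [0.845, 0.534, 0.0, -0.0]
ft_force: [0.8, 1.4, -0.3]
width: 0.0872
grip_force: 0.0
```

Request:
drive_tool:
  series:
    - [[1.9,-5.8,0],0]
    - [[1.9,-5.8,0],0]
    - [[1.9,-5.8,0],0]
    - [[1.9,-5.8,0],0]
    - [[1.9,-5.8,-1],0]
    - [[1.9,-5.8,-2],0]
    - [[0.4,-2.8,0],0]
    - [[0,0,0],0]
    - [[0,0,0],0]
    - [[0,0,0],0]

```text
time: 2.65
ee_pos: [0.5682, -0.3717, 0.2015]
eef_rot: [0.843, 0.537, 0.001, -0.0]
ft_force: [-0.4, 0.2, 0.0]
width: 0.0869
grip_force: 0.0
```

```bash
cat >> h.py <<'E'
from scipy.spatial.transform import Rotation as Ro
def look(name):
    s=r.read_state();c=vision.camera("wrist");im=np.ascontiguousarray(c["color"][:,:,::-1])
    y=Ro.from_quat(s["eef_rot"]).as_matrix()[:,1];print("t",s["time"],"ee",np.round(s["ee_pos"]*1000,1),"psi",round(np.degrees(np.arctan2(y[1],y[0])),1),"w",round(s["width"]*1000,1))
    cv2.imwrite(f"pics/{name}.png",im);return s,c,im
E
python3 - <<'E'
from h import *
s,c,im=look("w1")
for n,X in dict(mount=(.568,-.375,.019),large=(.3975,-.3626,.01)).items(): print(n,wproj(c,s,X))
E
```

```text
t 2.65 ee [ 568.2 -371.7  201.5] psi -25.0 w 86.9
mount [315.92658618 220.75941934]
large [164.19916684 276.53228862]
```

View pics/w1.png

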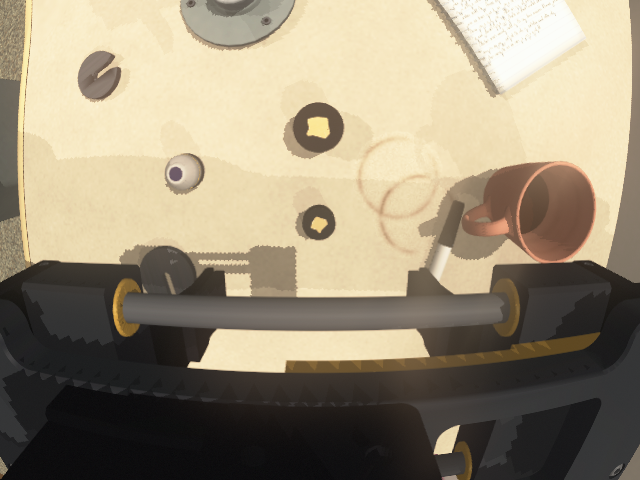

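The wrist view shows the smaller mount at (318,222), the larger one at (318,127), the large disc at (167,270), the medium disc at (99,75) and the press at the top edge.

```bash
cat >> h.py <<'E'
def fit(c,s,im,u,v,rad,z,thr=80,show=True):
    """dark blob near pixel -> circle in mm on plane z (enclosing circle), centroid"""
    g=im.max(2);m=(g<thr).astype(np.uint8);yy,xx=np.ogrid[:480,:640];m[(xx-u)**2+(yy-v)**2>rad**2]=0
    k=max(cv2.findContours(m,0,1)[0],key=cv2.contourArea);f=(lambda p:wcast(c,s,*p,z)) if s is not None else (lambda p:cast(c,*p,z))
    P=np.array([f(p)[:2]*1000 for p in k[:,0].astype(float)],np.float32)
    ctr,R=cv2.minEnclosingCircle(P);M=cv2.moments(P);cen=np.array([M['m10'],M['m01']])/M['m00']
    if show:print((u,v),thr,"ctr",np.round(ctr,1),"D",round(2*R,1),"cen",np.round(cen,1),"cen->ctr dir",round(np.degrees(np.arctan2(*(np.array(ctr)-cen)[::-1])),1))
    return P,np.array(ctr),R
E
python3 - <<'E'
from h import *
s=r.read_state();c=vision.camera("wrist");im=c["color"]
for t in(70,85,100):
    fit(c,s,im,318,222,22,.019,t);fit(c,s,im,99,75,26,.01,t)
print(im[200:245:3,318].max(1),im[222,295:345:3].max(1))
for p in [(318.5,222)]:print(np.round(wcast(c,s,*p,.019)*1000,1))
E
```

```text
Traceback (most recent call last):
  File "h.py", line 29, in fit
    k=max(cv2.findContours(m,0,1)[0],key=cv2.contourArea);f=(lambda p:wcast(c,s,*p,z)) if s is not None else (lambda p:cast(c,*p,z))
ValueError: max() iterable argument is empty
```

```bash
python3 - <<'E'
from h import *
s=r.read_state();c=vision.camera("wrist");im=np.ascontiguousarray(c["color"])
print(im[200:245:3,318].max(1),im[222,295:345:3].max(1),im[75,70:130:4].max(1))
for t in(100,115,130):
    try:fit(c,s,im,318,222,22,.019,t);fit(c,s,im,99,75,26,.01,t)
    except ValueError as e:print(t,e)
for p in [(318.5,222)]:print(np.round(wcast(c,s,*p,.019)*1000,1))
E
```

```text
[226 216  90  92  91  95 239 240 240 239 235  90  89 155 235] [188 155 151  91  91  92 240 240 240 241 241  93  92  93 234 235 231] [250 249 157 144 144 117 121 229 118 125 131 138 114 237 237]
(318, 222) 100 ctr [ 569.3 -376.9] D 32.2 cen [ 569.4 -377.1] cen->ctr dir 111.1
100 max() iterable argument is empty
(318, 222) 115 ctr [ 569.7 -377.1] D 32.9 cen [ 569.3 -377.1] cen->ctr dir -1.7
(99, 75) 115 ctr [ 437.5 -155.6] D 36.0 cen [ 440.7 -159.3] cen->ctr dir 130.8
(318, 222) 130 ctr [ 569.3 -376.9] D 33.2 cen [ 569.2 -377.1] cen->ctr dir 70.7
(99, 75) 130 ctr [ 431.9 -135.8] D 45.5 cen [ 430.9 -137.5] cen->ctr dir 61.7
[ 569.6 -377.4   19. ]
```

Request:
drive_tool:
  series:
    - [[0.12,-0.53,-2],0]
    - [[0,0,-5],0]
    - [[0,0,-5],0]
    - [[0,0,-4],0]
    - [[0,0,-1.5],0]
    - [[0,0,-0.7],0]
    - [[0,0,-0.3],0]
    - [[0,0,0],0]
    - [[0,0,0],0]
    - [[0,0,0],0]

```text
time: 4.05
ee_pos: [0.5691, -0.3786, 0.0167]
eef_rot: [0.844, 0.537, 0.0, 0.0]
ft_force: [-0.6, -0.7, -0.5]
width: 0.0867
grip_force: 0.0
```

Request:
drive_tool:
  series:
    - [[0,0,0],0]
    - [[0,0,0],0]
    - [[0,0,0],0]
    - [[0,0,0],0]
    - [[0,0,0],0]
    - [[0,0,0],0]
    - [[0,0,0],0]
    - [[0,0,0],0]
    - [[0,0,0],0]
    - [[0,0,0],0]
  hand: 1

```text
time: 5.3
ee_pos: [0.5688, -0.3785, 0.0161]
eef_rot: [0.844, 0.536, 0.0, 0.0]
ft_force: [0.0, -0.9, -0.5]
width: 0.0298
grip_force: 25.0
```

Request:
drive_tool:
  series:
    - [[0,0,3],0]
    - [[0,0,5],0]
    - [[0,0,4],0]
    - [[0.4,4.7,0],0]
    - [[0.4,4.7,0],0]
    - [[0.4,4.7,0],0]
    - [[0.4,4.7,0],0]
    - [[0.4,4.7,0],0]
    - [[0,0,0],0]
    - [[0,0,0],0]

```text
time: 6.55
ee_pos: [0.5887, -0.1441, 0.1363]
eef_rot: [0.844, 0.536, -0.0, 0.0]
ft_force: [-0.2, -1.2, -0.4]
width: 0.0302
grip_force: 25.0
```

```bash
python3 - <<'E'
from h import *
s,c,im=look("w2")
print(wproj(c,s,(.590,-.14,.032)),r.read_state()["grip_force"])
E
```

```text
t 6.55 ee [ 588.7 -144.1  136.3] psi -25.1 w 30.2
[313.6988316  233.09807311] 24.999814331531525
```

View pics/w2.png

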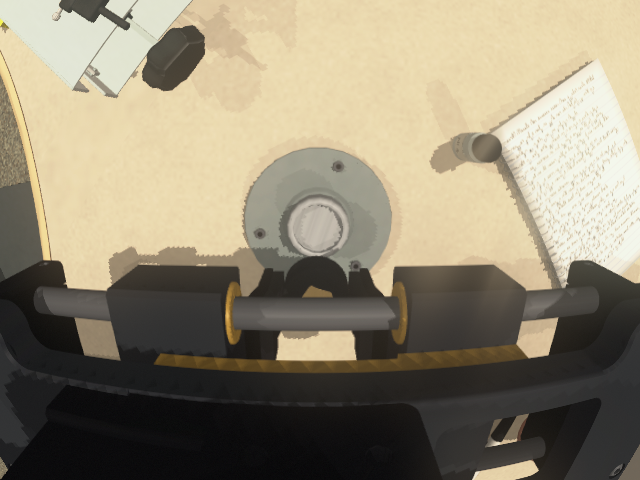

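The wrist view shows the press base spanning columns 244 to 391, with the boss and seat centred near (318,225). The held mount is at (317,275) and the vial at (480,148).

```bash
cat >> h.py <<'E'
def circ(P):
    from scipy.optimize import least_squares
    f=lambda q:np.hypot(P[:,0]-q[0],P[:,1]-q[1])-q[2]
    q=least_squares(f,[*P.mean(0),np.ptp(P[:,0])/2],loss="soft_l1",f_scale=.7);return np.round(q.x,1),len(P)
def edges(c,s,im,u,v,r0,r1,z,pol,a0,a1,ch):
    """radial edge points of strongest step between r0..r1 px"""
    P=[]
    g=cv2.GaussianBlur(ch.astype(np.float32),(3,3),0)
    for a in np.radians(np.arange(a0,a1,4)):
        rr=np.arange(r0,r1,.5);x=u+rr*np.cos(a);y=v+rr*np.sin(a)
        l=cv2.remap(g,x.astype(np.float32)[None],y.astype(np.float32)[None],1)[0];dd=(l[4:]-l[:-4])*pol;i=np.argmax(dd)
        if dd[i]>8:P.append(wcast(c,s,x[i+2],y[i+2],z)[:2]*1000 if s is not None else cast(c,x[i+2],y[i+2],z)[:2]*1000)
    return np.array(P)
E
python3 - <<'E'
from h import *
s=r.read_state();c=vision.camera("wrist");im=c["color"];R_=im[:,:,0];S=R_.astype(int)-im[:,:,2]
print("base",circ(edges(c,s,im,318,220,60,90,.01,1,150,390,S)))
print("bosstop",circ(edges(c,s,im,319,225,24,34,.032,-1,150,380,R_)))
print("base b",im[212,225:265:3].tolist())
print("ring",im[225,280:360:2].max(1), im[185:262:2,318].max(1))
t=vision.camera("top");print("top base",circ(edges(t,None,None,366.5,217,20,32,.01,1,0,360,t["color"][:,:,0].astype(int)-t["color"][:,:,2])))
E
```

```text
base (array([ 594.1, -137.9,   57.6]), 60)
bosstop (array([ 594.3, -137.6,   21.7]), 58)
base b [[236, 219, 177], [234, 218, 176], [234, 218, 176], [235, 219, 178], [235, 219, 178], [234, 218, 177], [222, 201, 163], [159, 157, 142], [159, 157, 142], [161, 158, 142], [161, 159, 142], [160, 158, 141], [160, 158, 141], [157, 156, 141]]
ring [105 101 102 105 165 194 189 178 177 177 180 195 198 195 190 192 190 193
 194 197 198 194 192 192 188 195 196 195 194 172 119 147 187 192 159 135
 134 139 139 141] [149 136 138 149 111 118 165 196 192 148 176 189 190 190 191 192 194 194
 195 196 197 198 198 197 196 196 194 193 193 186 182 181 171 159 198 171
  51  50  49]
top base (array([ 555.9, -223.5,  150.2]), 15)
```

Request:
drive_tool:
  series:
    - [[0.48,0.49,0],0]
    - [[0,0,-3],0]
    - [[0,0,-3],0]
    - [[0,0,-1.5],0]
    - [[0,0,-0.7],0]
    - [[0,0,-0.5],0]
    - [[0,0,-0.3],0]
    - [[0,0,-0.2],0]
    - [[0,0,0],0]
    - [[0,0,0],0]

```text
time: 7.95
ee_pos: [0.5937, -0.1386, 0.0444]
eef_rot: [0.844, 0.536, 0.0, 0.0]
ft_force: [-0.3, 0.2, 0.5]
width: 0.0298
grip_force: 25.0
```

Request:
drive_tool:
  series:
    - [[0,0,-0.1],0]
    - [[0,0,0],0]
    - [[0,0,0],0]
    - [[0,0,0],0]
    - [[0,0,0],0]
    - [[0,0,0],0]
    - [[0,0,0],0]
    - [[0,0,0],0]
    - [[0,0,0],0]
    - [[0,0,0],0]
  hand: 0.4

```text
time: 9.2
ee_pos: [0.5936, -0.1386, 0.0431]
eef_rot: [0.844, 0.536, 0.0, 0.0]
ft_force: [1.0, 0.5, 1.1]
width: 0.0523
grip_force: 0.0
```

Request:
drive_tool:
  series:
    - [[0,0,2],0]
    - [[0,0,5],0]
    - [[0,0,5],0]
    - [[-0.5,0,2],0]
    - [[-4.5,3,1],0]
    - [[-4.5,4,0],0]
    - [[-3,5,0],0]
    - [[-1,6,0],0]
    - [[0,0,0],0]
    - [[0,0,0],0]
  hand: 0

```text
time: 10.45
ee_pos: [0.4585, 0.0408, 0.1934]
eef_rot: [0.844, 0.536, 0.0, 0.0]
ft_force: [0.9, -1.4, 0.4]
width: 0.0873
grip_force: 0.0
```

```bash
python3 - <<'E'
from h import *
s,c,im=look("w3")
t=vision.camera("top");side=vision.camera("side")["color"][:,:,::-1];ti=t["color"][:,:,::-1]
a=cv2.resize(ti[185:245,335:395],(380,380),interpolation=2);b=cv2.resize(side[250:310,313:373],(380,380),interpolation=2)
cv2.imwrite("pics/m3.png",np.hstack([a,b]))
print(proj(t,(.5942,-.1377,.046)))
E
```

```text
t 10.45 ee [458.5  40.8 193.4] psi -25.1 w 87.3
[366.71606971 211.79848744]
```

View pics/m3.png

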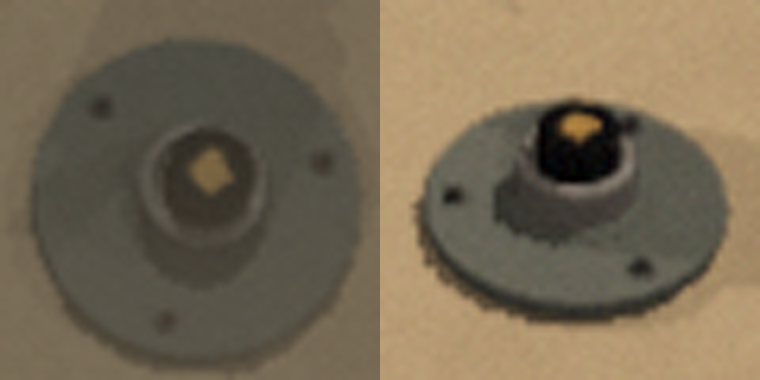

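The mount is seated: both views show it inside the boss, with its top centred near (367,213) in the full top image. Next is the bell.

Request:
drive_tool:
  series:
    - [[0,5.5,1],-5]
    - [[0,5.5,1],-5]
    - [[1,5.5,1],-5]
    - [[2,5.5,0.7],-5]
    - [[3,5,0],-5]
    - [[3.5,4,0],-5]
    - [[1,2,0],0]
    - [[0,0,0],0]
    - [[0,0,0],0]
    - [[0,0,0],0]

```text
time: 11.85
ee_pos: [0.5638, 0.3701, 0.2307]
eef_rot: [0.954, 0.299, 0.0, -0.0]
ft_force: [0.5, 0.5, 0.3]
width: 0.0868
grip_force: 0.0
```

```bash
python3 - <<'E'
from h import *
s,c,im=look("w4")
print(wproj(c,s,(.563,.371,.083)),wproj(c,s,(.4535,.306,.01)))
E
```

```text
t 11.85 ee [563.8 370.1 230.7] psi -55.2 w 86.8
[313.65670728 226.32350506] [306.10243547 321.93989218]
```

View pics/w4.png

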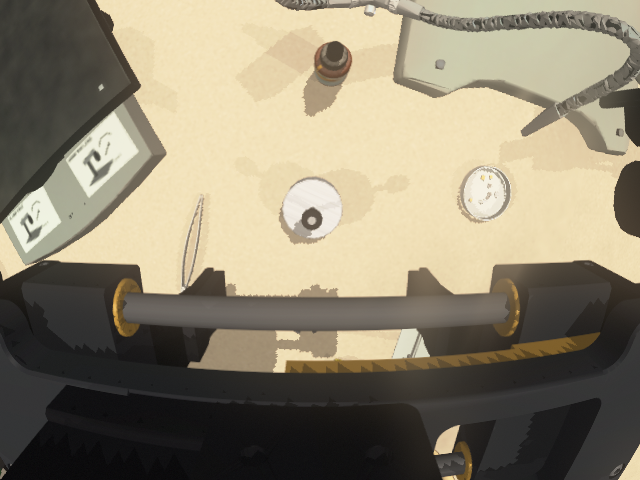

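The wrist view shows the knob at (312,219) over the bell pan at (312,208), with the bottle and petri dish clear of it.

```bash
python3 - <<'E'
from h import *
s=r.read_state();c=vision.camera("wrist");im=np.ascontiguousarray(c["color"])
for t in(90,110): fit(c,s,im,312,219,14,.083,t)
print("pan",circ(edges(c,s,im,312,208,24,36,.032,-1,130,410,im[:,:,2].astype(np.float32))))
print(im[200:245:2,312].max(1))
t=vision.camera("top");print(np.round(cast(t,124,220,.083)*1000,1))
E
```

```text
Traceback (most recent call last):
  File "h.py", line 29, in fit
    k=max(cv2.findContours(m,0,1)[0],key=cv2.contourArea);f=(lambda p:wcast(c,s,*p,z)) if s is not None else (lambda p:cast(c,*p,z))
ValueError: max() iterable argument is empty
```

```bash
python3 - <<'E'
from h import *
s=r.read_state();c=vision.camera("wrist");im=np.ascontiguousarray(c["color"])
print(im[200:245:2,312].max(1),im[219,294:332:2].max(1))
print("pan",circ(edges(c,s,im,312,208,24,36,.032,-1,130,410,im[:,:,2].astype(np.float32))))
print("knob",circ(edges(c,s,im,312,219,7,16,.083,1,0,360,im[:,:,1].astype(np.float32))))
E
```

```text
[242 238 242 237 110  95  98  98 115 210 209 207 199  98  96 203 226 240
 239 193 173 174 242] [235 236 238 235 118  97  98 152 212 211 211 152  97  98  94 241 242 241
 240]
pan (array([566.7, 375.9,  28.5]), 70)
knob (array([567.2, 376.2,   9. ]), 90)
```

Request:
drive_tool:
  series:
    - [[0.32,0.6,-1],0]
    - [[0,0,-5],0]
    - [[0,0,-5],0]
    - [[0,0,-3.5],0]
    - [[0,0,-1.4],0]
    - [[0,0,-0.5],0]
    - [[0,0,0],0]
    - [[0,0,0],0]
    - [[0,0,0],0]
    - [[0,0,0],0]

```text
time: 13.25
ee_pos: [0.567, 0.3775, 0.0666]
eef_rot: [0.954, 0.3, 0.0, -0.0]
ft_force: [-0.4, -0.7, 0.1]
width: 0.0871
grip_force: 0.0
```

Request:
drive_tool:
  series:
    - [[0,0,0],0]
    - [[0,0,0],0]
    - [[0,0,0],0]
    - [[0,0,0],0]
    - [[0,0,0],0]
    - [[0,0,0],0]
    - [[0,0,0],0]
    - [[0,0,0],0]
    - [[0,0,0],0]
    - [[0,0,0],0]
  hand: 1
  newtons: 40

```text
time: 14.5
ee_pos: [0.5669, 0.3772, 0.0661]
eef_rot: [0.954, 0.3, 0.0, 0.0]
ft_force: [0.3, -0.9, 0.1]
width: 0.0158
grip_force: 40.0
```

Request:
drive_tool:
  series:
    - [[0,0,3],0]
    - [[0,0,5],0]
    - [[0,0,5],0]
    - [[-2,-4.5,0],5]
    - [[-3,-5,0],5]
    - [[-3,-5,0],5]
    - [[-1.7,-5.5,0],5]
    - [[0,-6,0],5]
    - [[0,-6,0],5]
    - [[0,-6,0],5]

```text
time: 15.75
ee_pos: [0.4693, -0.0043, 0.1961]
eef_rot: [0.819, 0.574, 0.0, -0.0]
ft_force: [1.3, 0.0, -2.1]
width: 0.0157
grip_force: 40.0
```

Request:
drive_tool:
  series:
    - [[2,-5,0],3]
    - [[4,-4,0],3]
    - [[4,-3,0],3]
    - [[2.4,-1.4,0],0]
    - [[0,0,0],0]
    - [[0,0,0],0]
    - [[0,0,0],0]
    - [[0,0,0],0]
    - [[0,0,0],0]
    - [[0,0,0],0]

```text
time: 17.0
ee_pos: [0.5938, -0.1364, 0.1962]
eef_rot: [0.772, 0.635, 0.0, 0.0]
ft_force: [-0.2, 0.3, -2.4]
width: 0.0156
grip_force: 40.0
```

```bash
python3 - <<'E'
from h import *
s,c,im=look("w5")
print("tcp->press",594.2-s["ee_pos"][0]*1000,-137.7-s["ee_pos"][1]*1000)
zp=s["ee_pos"][2]-.066+.032
u,v=wproj(c,s,[*s["ee_pos"][:2],zp]);print(u,v)
print("boss",wproj(c,s,(.5942,-.1377,.032)))
t=vision.camera("top")["color"][:,:,::-1];sd=vision.camera("side")["color"][:,:,::-1]
cv2.imwrite("pics/m5.png",np.hstack([im[80:340,200:440],cv2.resize(sd[220:320,300:400],(260,260))]))
E
```

```text
t 17.0 ee [ 593.8 -136.4  196.2] psi -11.1 w 15.6
tcp->press 0.4387432074041726 -1.255042620764641
313.9207349650834 271.65698425019764
boss [315.29320542 222.45876522]
```

View pics/m5.png

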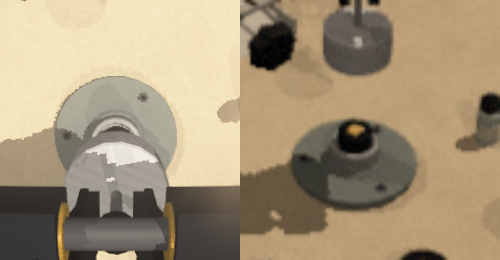

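The left crop shows the bell hanging level under the gripper, with its pan spanning about columns 266 to 368. The mount is still seated behind it.

```bash
python3 - <<'E'
from h import *
s=r.read_state();c=vision.camera("wrist");im=c["color"]
z=s["ee_pos"][2]-.066+.032
P=edges(c,s,im,316,268,36,62,z,-1,185,355,im[:,:,2].astype(np.float32))
print(circ(P),np.round(s["ee_pos"]*1000,1))
P=edges(c,s,im,316,268,36,62,z,1,215,325,(im[:,:,0].astype(np.float32)-im[:,:,2]))
print(circ(P))
print(im[215:262:2,317].tolist())
E
```

```text
(array([ 594.3, -137.1,   28. ]), 43) [ 593.8 -136.6  196.1]h.py:37: RuntimeWarning: Mean of empty slice.
  q=least_squares(f,[*P.mean(0),np.ptp(P[:,0])/2],loss="soft_l1",f_scale=.7);return np.round(q.x,1),len(P)
  ret = ret.dtype.type(ret / rcount)
Traceback (most recent call last):
  File "h.py", line 37, in circ
    q=least_squares(f,[*P.mean(0),np.ptp(P[:,0])/2],loss="soft_l1",f_scale=.7);return np.round(q.x,1),len(P)
                      ^^^^^^^^^^^^^^^^^^^^^^^^^^^^^
TypeError: Value after * must be an iterable, not numpy.float64
```

Request:
drive_tool:
  series:
    - [[0,-0.06,-1],0]
    - [[0,0,-4],0]
    - [[0,0,-2],0]
    - [[0,0,-1],0]
    - [[0,0,-1],0]
    - [[0,0,-0.6],0]
    - [[0,0,-0.5],0]
    - [[0,0,-0.4],0]
    - [[0,0,-0.2],0]
    - [[0,0,0],0]

```text
time: 18.45
ee_pos: [0.5938, -0.1373, 0.0891]
eef_rot: [0.772, 0.635, 0.0, 0.0]
ft_force: [-0.4, 0.3, -2.7]
width: 0.016
grip_force: 40.0
```

Request:
drive_tool:
  series:
    - [[0,0,-0.1],0]
    - [[0,0,0],0]
    - [[0,0,0],0]
    - [[0,0,0],0]
    - [[0,0,0],0]
    - [[0,0,0],0]
    - [[0,0,0],0]
    - [[0,0,0],0]
    - [[0,0,0],0]
    - [[0,0,0],0]

```text
time: 19.7
ee_pos: [0.5938, -0.1372, 0.0881]
eef_rot: [0.772, 0.635, 0.0, 0.0]
ft_force: [0.2, 0.6, -2.0]
width: 0.0159
grip_force: 40.0
```

Request:
drive_tool:
  series:
    - [[0,0,0],0]
    - [[0,0,0],0]
    - [[0,0,0],0]
    - [[0,0,3],0]
    - [[0,0,5],0]
    - [[-2,-2,3],0]
    - [[-4,-4.5,0],0]
    - [[-4.3,-4.5,0],0]
    - [[-4.3,-4.5,0],0]
    - [[-4.3,-4.5,0],0]
  hand: 0
  newtons: 30

```text
time: 20.95
ee_pos: [0.4033, -0.3384, 0.1984]
eef_rot: [0.772, 0.635, 0.001, 0.0]
ft_force: [0.5, -0.8, 0.7]
width: 0.0868
grip_force: 0.0
```

Request:
drive_tool:
  series:
    - [[-0.4,-2.5,0],0]
    - [[0,0,0],0]
    - [[0,0,0],0]
    - [[0,0,0],0]
    - [[0,0,0],0]
    - [[0,0,0],0]
    - [[0,0,0],0]
    - [[0,0,0],0]
    - [[0,0,0],0]
    - [[0,0,0],0]

```text
time: 22.2
ee_pos: [0.4008, -0.3622, 0.1981]
eef_rot: [0.772, 0.635, 0.0, 0.0]
ft_force: [-0.1, 0.3, -0.0]
width: 0.087
grip_force: 0.0
```

```bash
python3 - <<'E'
from h import *
s,c,im=look("w6")
t=vision.camera("top")["color"][:,:,::-1];sd=vision.camera("side")["color"][:,:,::-1]
cv2.imwrite("pics/m6.png",np.hstack([im[80:340,160:480],cv2.resize(sd[210:320,300:400],(236,260),interpolation=2),cv2.resize(t[180:250,330:400],(240,260),interpolation=2)]))
E
```

```text
t 22.2 ee [ 400.8 -362.2  198.1] psi -11.1 w 87.0
```

View pics/m6.png

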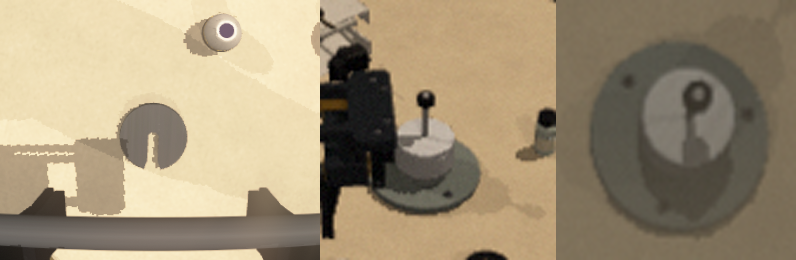

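The bell is down over the mount with its stem upright. In the wrist image the large disc is at about (313,216), with its slot pointing straight down the image.

```bash
cat >> h.py <<'E'
def disc(c,s,im,u,v,rp,R,z=.01):
    ch=im[:,:,0].astype(np.float32)   # red: bright wood, dark disc
    P=edges(c,s,im,u,v,rp*.7,rp*1.35,z,1,0,360,ch);q,n=circ(P);C=q[:2]
    # slot = bright pixels inside the disc
    pts=[]
    for y in range(int(v-rp*1.3),int(v+rp*1.3)):
        for x in range(int(u-rp*1.3),int(u+rp*1.3)):
            X=wcast(c,s,x,y,z)[:2]*1000;dd=np.hypot(*(X-C))
            if R*.3<dd<R*.85 and ch[y,x]>150:pts.append(X-C)
    m=np.mean(pts,0);print("disc",q,n,"slot pts",len(pts),"dir",round(np.degrees(np.arctan2(m[1],m[0])),1))
E
python3 - <<'E'
from h import *
s=r.read_state();c=vision.camera("wrist");im=c["color"]
disc(c,s,im,313,215,34,32);print(np.round(s["ee_pos"]*1000,1),im[235,270:350:4,0])
E
```

```text
disc [ 398.5 -362.3   32.5] 88 slot pts 180 dir -104.2
[ 400.8 -362.2  198.1] [160 159 159 159  96 123 121 123 122 123 239 185 128 127 124 128 128 127
 235 239]
```

Request:
drive_tool:
  series:
    - [[-0.23,0,-3],-2]
    - [[0,0,-5],0]
    - [[0,0,-5],0]
    - [[0,0,-3.5],0]
    - [[0,0,-1.3],0]
    - [[0,0,-0.7],0]
    - [[0,0,-0.25],0]
    - [[0,0,0],0]
    - [[0,0,0],0]
    - [[0,0,0],0]

```text
time: 23.65
ee_pos: [0.3988, -0.3623, 0.011]
eef_rot: [0.783, 0.622, 0.0, 0.0]
ft_force: [0.5, 0.2, 0.7]
width: 0.0866
grip_force: 0.0
```

Request:
drive_tool:
  series:
    - [[0,0,0],0]
    - [[0,0,0],0]
    - [[0,0,0],0]
    - [[0,0,0],0]
    - [[0,0,0],0]
    - [[0,0,0],0]
    - [[0,0,0],0]
    - [[0,0,0],0]
    - [[0,0,0],0]
    - [[0,0,0],0]
  hand: 1

```text
time: 24.9
ee_pos: [0.3985, -0.3622, 0.0106]
eef_rot: [0.783, 0.622, 0.0, -0.0]
ft_force: [-0.3, 0.2, 0.4]
width: 0.0627
grip_force: 30.0
```

Request:
drive_tool:
  series:
    - [[0,0,3],0]
    - [[0,0,5],0]
    - [[0,0,5],0]
    - [[0,0,5],0]
    - [[3.26,4.82,0],5]
    - [[3.26,4.82,0],5]
    - [[3.26,4.82,0],3]
    - [[3.26,4.82,0],0]
    - [[3.26,4.82,0],0]
    - [[3.26,4.82,0],0]

```text
time: 26.15
ee_pos: [0.5948, -0.0712, 0.1905]
eef_rot: [0.708, 0.706, 0.0, -0.0]
ft_force: [1.7, -1.2, -2.0]
width: 0.0629
grip_force: 30.0
```

Request:
drive_tool:
  series:
    - [[0,0,0],0]
    - [[0,0,-5],0]
    - [[0,0,-4],0]
    - [[0,0,-2],0]
    - [[0,0,-1],0]
    - [[0,0,0],0]
    - [[0,0,0],0]
    - [[0,0,0],0]
    - [[0,0,0],0]
    - [[0,0,0],0]

```text
time: 27.4
ee_pos: [0.5942, -0.073, 0.0708]
eef_rot: [0.708, 0.706, 0.0, 0.0]
ft_force: [-0.5, 0.8, -1.6]
width: 0.0628
grip_force: 30.0
```

```bash
python3 - <<'E'
from h import *
s,c,im=look("w7")
print("stem",wproj(c,s,(.5942,-.1377,.104)),np.round(s["ft_force"],1))
cv2.imwrite("pics/m7.png",cv2.resize(im[100:340,160:480],(640,480)))
E
```

```text
t 27.4 ee [594.2 -73.   70.8] psi -0.1 w 62.8
stem [313.90124621 451.093595  ] [-0.5  0.8 -1.6]
```

View pics/m7.png

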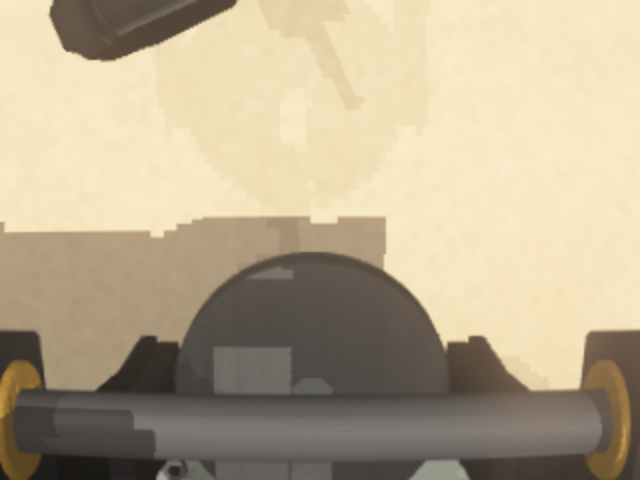

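The wrist view shows the disc level in the jaws, with the slot end on the centreline at about (316,295). I'll slide it onto the stem slowly while watching the force.

Request:
drive_tool:
  series:
    - [[0,0,-0.3],0]
    - [[0,-1,0],0]
    - [[0,-1,0],0]
    - [[0,-1,0],0]
    - [[0,-1,0],0]
    - [[0,-1,0],0]
    - [[0,-0.8,0],0]
    - [[0,-0.6,0],0]
    - [[0,0,0],0]
    - [[0,0,0],0]

```text
time: 28.7
ee_pos: [0.5941, -0.1366, 0.0675]
eef_rot: [0.708, 0.707, 0.0, -0.0]
ft_force: [-0.1, -0.3, -2.4]
width: 0.0628
grip_force: 30.0
```

```bash
python3 - <<'E'
from h import *
s,c,im=look("w8")
sd=vision.camera("side")["color"][:,:,::-1]
cv2.imwrite("pics/m8.png",np.hstack([cv2.resize(sd[200:320,280:400],(480,480),interpolation=2),im[240:480,240:400]] if 0 else [cv2.resize(sd[200:320,280:400],(480,480),interpolation=2),cv2.resize(im[240:480,240:400],(320,480))]))
E
```

```text
t 28.7 ee [ 594.1 -136.6   67.5] psi -0.1 w 62.8
```

View pics/m8.png

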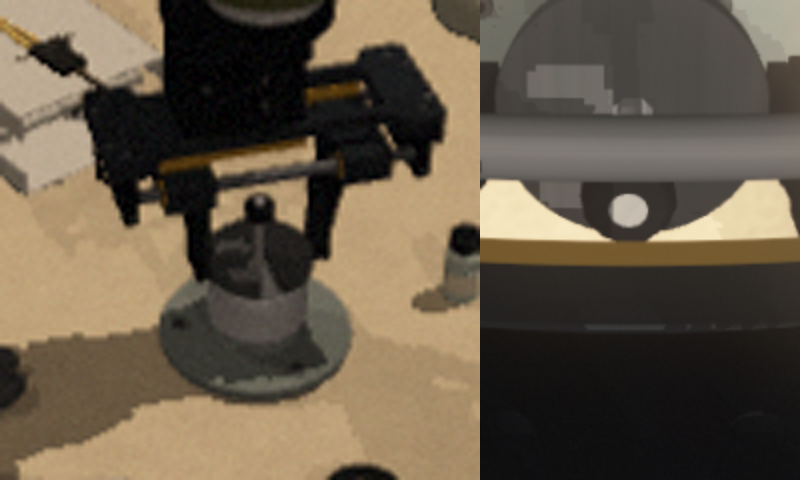

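The side view shows the large disc around the stem, with the knob above it, and it is level. I'll move it home, lower it and release.

Request:
drive_tool:
  series:
    - [[0,-0.17,0],0]
    - [[0,0,0],0]
    - [[0,0,-0.1],0]
    - [[0,0,-0.1],0]
    - [[0,0,-0.05],0]
    - [[0,0,0],0]
    - [[0,0,0],0]
    - [[0,0,0],0]
    - [[0,0,0],0]
    - [[0,0,0],0]

```text
time: 30.05
ee_pos: [0.5941, -0.1387, 0.0651]
eef_rot: [0.708, 0.706, 0.0, 0.0]
ft_force: [0.1, 0.2, -2.5]
width: 0.0626
grip_force: 30.0
```

Request:
drive_tool:
  series:
    - [[0,0,-0.04],0]
    - [[0,0,0],0]
    - [[0,0,0],0]
    - [[0,0,0],0]
    - [[0,0,0],0]
    - [[0,0,0],0]
    - [[0,0,0],0]
    - [[0,0,0],0]
    - [[0,0,0],0]
    - [[0,0,0],0]
  hand: 0.15

```text
time: 31.3
ee_pos: [0.5941, -0.1387, 0.0647]
eef_rot: [0.708, 0.706, 0.0, 0.0]
ft_force: [-0.7, 0.4, 0.1]
width: 0.0741
grip_force: 0.0
```

Request:
drive_tool:
  series:
    - [[0,0,3],0]
    - [[0,0,5],0]
    - [[0,0,5],-10]
    - [[-4,0,0],-10]
    - [[-4,0.1,0],-10]
    - [[-4,0,0],-10]
    - [[-4,0.1,0],-10]
    - [[-0.6,0,0],-10]
    - [[0,0,0],-10]
    - [[0,0,0],-10]
  hand: 0

```text
time: 32.55
ee_pos: [0.4305, -0.1367, 0.1951]
eef_rot: [0.996, 0.089, 0.0, -0.001]
ft_force: [0.6, 0.8, 1.0]
width: 0.0868
grip_force: 0.0
```

Request:
drive_tool:
  series:
    - [[0,0,0],-10]
    - [[0,0,0],0]
    - [[0,0,0],0]
    - [[0,0,0],0]
    - [[0,0,0],0]
    - [[0,0,0],0]
    - [[0,0,0],0]
    - [[0,0,0],0]
    - [[0,0,0],0]
    - [[0,0,0],0]

```text
time: 33.8
ee_pos: [0.4306, -0.1368, 0.195]
eef_rot: [1.0, 0.005, -0.0, -0.0]
ft_force: [0.3, -0.5, 0.2]
width: 0.087
grip_force: 0.0
```

```bash
python3 - <<'E'
from h import *
s,c,im=look("w9")
print(wproj(c,s,(.428,-.1365,.01)))
im2=c["color"]
u,v=wproj(c,s,(.428,-.1365,.01));disc(c,s,im2,u,v,28,26)
print(wproj(c,s,(.5942,-.1377,.104)))
sd=vision.camera("side")["color"][:,:,::-1]
cv2.imwrite("pics/m9.png",np.hstack([cv2.resize(sd[200:320,280:400],(400,400),interpolation=2),im[0:400,120:520]]))
E
```

```text
t 33.8 ee [ 430.6 -136.8  195. ] psi -89.5 w 87.0
[315.65026423 220.22740822]
disc [ 427.4 -136.4   26.5] 84 slot pts 179 dir 3.2
[319.74798149   6.30674944]
```

View pics/m9.png

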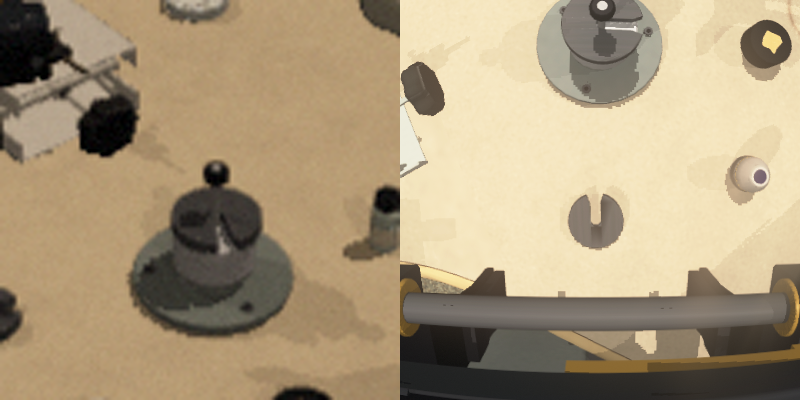

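The large disc is flat on the pan with its slot open to -y. The medium disc is at wrist pixel (316,220) with its slot along +x.

Request:
drive_tool:
  series:
    - [[-0.32,0.04,-3],1]
    - [[0,0,-5],0]
    - [[0,0,-5],0]
    - [[0,0,-3.2],0]
    - [[0,0,-1.3],0]
    - [[0,0,-0.7],0]
    - [[0,0,-0.22],0]
    - [[0,0,0],0]
    - [[0,0,0],0]
    - [[0,0,0],0]

```text
time: 35.15
ee_pos: [0.4277, -0.1362, 0.0111]
eef_rot: [1.0, 0.014, 0.0, -0.0]
ft_force: [-0.9, 0.2, -0.1]
width: 0.0866
grip_force: 0.0
```

Request:
drive_tool:
  series:
    - [[0,0,0],0]
    - [[0,0,0],0]
    - [[0,0,0],0]
    - [[0,0,0],0]
    - [[0,0,0],0]
    - [[0,0,0],0]
    - [[0,0,0],0]
    - [[0,0,0],0]
    - [[0,0,0],0]
    - [[0,0,0],0]
  hand: 1

```text
time: 36.4
ee_pos: [0.4274, -0.1363, 0.0107]
eef_rot: [1.0, 0.013, -0.0, -0.0]
ft_force: [-0.5, -0.8, -1.0]
width: 0.0506
grip_force: 30.0
```

Request:
drive_tool:
  series:
    - [[0,0,3],0]
    - [[0,0,5],9]
    - [[0,0,5],10]
    - [[0,0,5],10]
    - [[3.34,-1.28,0],10]
    - [[3.34,-1.28,0],10]
    - [[3.34,-1.28,0],10]
    - [[3.34,-1.28,0],10]
    - [[3.32,-1.28,0],10]
    - [[0,0,0],9.5]

```text
time: 37.65
ee_pos: [0.5845, -0.1967, 0.1891]
eef_rot: [0.724, 0.69, -0.003, -0.002]
ft_force: [-1.8, -0.3, -1.6]
width: 0.0505
grip_force: 30.0
```

Request:
drive_tool:
  series:
    - [[0,0,0],0]
    - [[0,0,-5],0]
    - [[0,0,-4],0]
    - [[0,0,-2],0]
    - [[0,0,0],0]
    - [[0,0,0],0]
    - [[0,0,0],0]
    - [[0,0,0],0]
    - [[0,0,0],0]
    - [[0,0,0],0]

```text
time: 38.9
ee_pos: [0.5834, -0.1959, 0.0806]
eef_rot: [0.726, 0.688, -0.002, -0.001]
ft_force: [0.1, 0.3, -1.8]
width: 0.0503
grip_force: 30.0
```

```bash
python3 - <<'E'
from h import *
s,c,im=look("w10")
print("knob",wproj(c,s,(.5942,-.1377,.105)))
cv2.imwrite("pics/m10.png",cv2.resize(im[100:340,200:440],(600,600)))
E
```

```text
t 38.9 ee [ 583.4 -195.9   80.6] psi -3.0 w 50.3
knob [334.74526782 169.20484218]
```

View pics/m10.png

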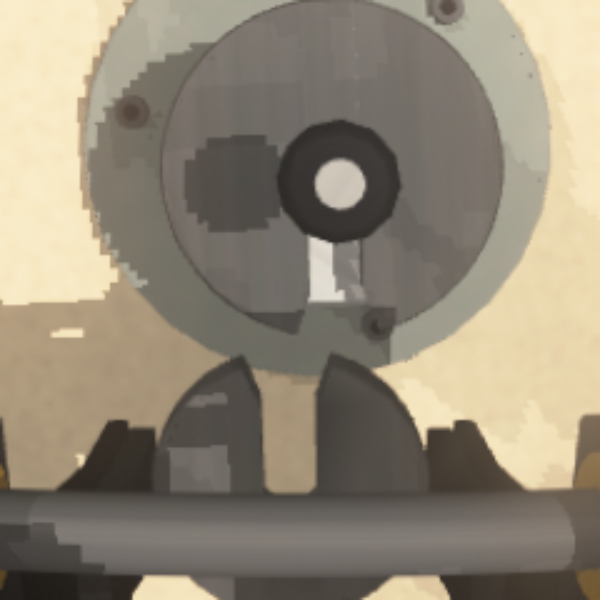

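The medium disc is level in the jaws with its mouth facing the stem. The knob is at full-image pixel (336,172), and the row limit left the pose about 10 mm short in x.

```bash
python3 - <<'E'
from h import *
s=r.read_state();c=vision.camera("wrist");im=c["color"];g=im[:,:,1].astype(np.float32)
print("knob",circ(edges(c,s,im,335.6,172.4,18,30,.105,1,0,360,g)))
print("large",circ(edges(c,s,im,333,165,60,76,.064,1,150,390,g)),np.round(s["ee_pos"]*1000,1))
# slot of held disc: mid between left/right edges
z=s["ee_pos"][2]-.0007
for y in(262,275,288):
    row=g[y,270:360];print(y,[270+i for i in range(1,90) if abs(row[i]-row[i-1])>25])
print([np.round(wcast(c,s,u,275,z)*1000,1)[:2] for u in(304,326)])
E
```

```text
knob (array([ 594.3, -138.9,    8.6]), 90)
large (array([ 595.1, -139.8,   31.9]), 55) [ 583.3 -196.    80.5]
262 [304, 305, 326, 327]
275 [305, 326, 327]
288 [292, 306, 326, 327]
[array([ 579.6, -185.5]), array([ 589.4, -186. ])]
```

Request:
drive_tool:
  series:
    - [[0.5,0,0],1.5]
    - [[0.57,0,0],1.5]
    - [[0,0,-0.3],0]
    - [[0,0.5,0],0]
    - [[0,1,0],0]
    - [[0,1,0],0]
    - [[0,1,0],0]
    - [[0,1,0],0]
    - [[0,0.8,0],0]
    - [[0,0.4,0],0]

```text
time: 40.25
ee_pos: [0.5941, -0.1382, 0.0775]
eef_rot: [0.707, 0.707, -0.002, -0.001]
ft_force: [0.2, -0.0, -1.4]
width: 0.0503
grip_force: 30.0
```

Request:
drive_tool:
  series:
    - [[0,0.1,0],0]
    - [[0,0,0],0]
    - [[0,0,0],0]
    - [[0,0,0],0]
    - [[0,0,0],0]
    - [[0,0,0],0]
    - [[0,0,0],0]
    - [[0,0,0],0]
    - [[0,0,0],0]
    - [[0,0,0],0]

```text
time: 41.5
ee_pos: [0.594, -0.138, 0.0775]
eef_rot: [0.707, 0.707, -0.002, -0.001]
ft_force: [0.5, 0.3, -1.1]
width: 0.0508
grip_force: 30.0
```

```bash
python3 - <<'E'
from h import *
s,c,im=look("w11")
sd=vision.camera("side")["color"][:,:,::-1]
cv2.imwrite("pics/m11.png",np.hstack([cv2.resize(sd[200:320,280:400],(480,480),interpolation=2),cv2.resize(im[200:440,240:400],(320,480))]))
E
```

```text
t 41.5 ee [ 594.  -138.    77.5] psi -0.0 w 50.8
```

View pics/m11.png

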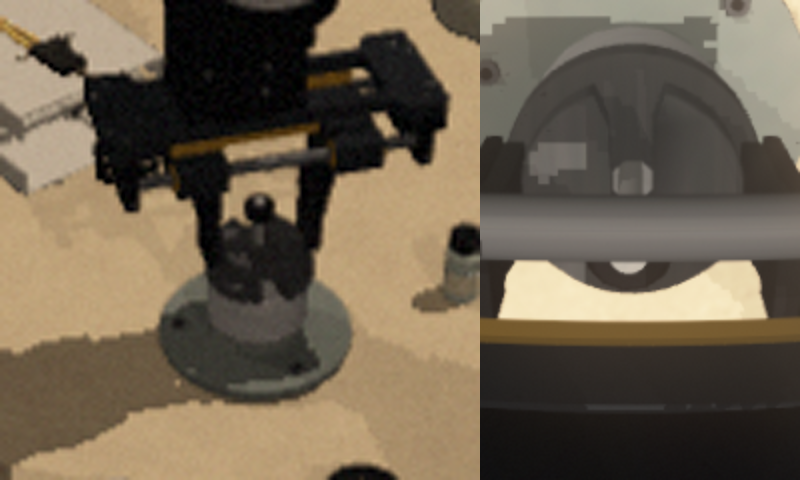

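The stem is visible inside the medium disc's slot, on the centreline, with no side force. That was my 14th picture, so from here I measure by numbers only.

Request:
drive_tool:
  series:
    - [[0,0.05,-0.1],0]
    - [[0,0,-0.1],0]
    - [[0,0,-0.05],0]
    - [[0,0,-0.03],0]
    - [[0,0,0],0]
    - [[0,0,0],0]
    - [[0,0,0],0]
    - [[0,0,0],0]
    - [[0,0,0],0]
    - [[0,0,0],0]

```text
time: 42.85
ee_pos: [0.5941, -0.1375, 0.0748]
eef_rot: [0.707, 0.707, -0.002, -0.001]
ft_force: [-1.5, -0.1, 2.4]
width: 0.0508
grip_force: 30.0
```

Request:
drive_tool:
  series:
    - [[0,0,0],0]
    - [[0,0,0],0]
    - [[0,0,0],0]
    - [[0,0,0],0]
    - [[0,0,0],0]
    - [[0,0,0],0]
    - [[0,0,0],0]
    - [[0,0,0],0]
    - [[0,0,0],0]
    - [[0,0,0],0]
  hand: 0.28

```text
time: 44.1
ee_pos: [0.5941, -0.1375, 0.0747]
eef_rot: [0.707, 0.707, -0.002, -0.001]
ft_force: [-0.7, 0.4, 1.9]
width: 0.0625
grip_force: 0.0
```

Request:
drive_tool:
  series:
    - [[0,0,2],0]
    - [[0,0,5],0]
    - [[0,0,5],0]
    - [[0,0,0],0]
    - [[-4,2,0.5],0]
    - [[-4,2.5,0],0]
    - [[0,0,0],0]
    - [[0,0,0],0]
    - [[0,0,0],0]
    - [[0,0,0],0]
  hand: 0

```text
time: 45.35
ee_pos: [0.5144, -0.0933, 0.1996]
eef_rot: [0.708, 0.706, -0.002, -0.001]
ft_force: [0.8, 0.1, -0.1]
width: 0.0867
grip_force: 0.0
```

```bash
python3 - <<'E'
from h import *
s,c,im=look("w12")
im=c["color"];g=im[:,:,1].astype(np.float32)
k=wproj(c,s,(.5943,-.1389,.105));print("knob px",k,circ(edges(c,s,im,*k,8,22,.105,1,0,360,g)))
for n,z,R in(("med",.074,26),("large",.064,32)):
    p=wproj(c,s,(.5943,-.1389,z));q=wproj(c,s,(.5943,-.1389+R/1000,z));rp=np.hypot(*(p-q));print(n,p,rp,circ(edges(c,s,im,*p,rp*.85,rp*1.2,z,1,0,360,g)))
E
```

```text
t 45.35 ee [514.4 -93.3 199.6] psi -0.1 w 86.7
knob px [421.38608951 299.79192667] (array([-1.36160e+04,  6.50000e+00,  1.41983e+04]), 8)
med [411.84033483 284.58086965] 30.015844398367168 (array([ 594.3, -139.1,   29.1]), 37)
large [409.09830557 280.24142296] 36.18042047830049 (array([ 594.2, -138.4,   32.8]), 56)
```

Request:
drive_tool:
  series:
    - [[-0.8,5.5,0],-8]
    - [[-0.8,5.5,0],-8]
    - [[-0.8,5.5,0],-8]
    - [[-0.8,5.5,0],-8]
    - [[-0.8,5.5,0],-8]
    - [[-0.8,5.5,0],-8]
    - [[-0.9,5.5,0],-8]
    - [[0,1.8,0],-8]
    - [[0,0,0],0]
    - [[0,0,0],0]

```text
time: 46.65
ee_pos: [0.4581, 0.3072, 0.1996]
eef_rot: [0.974, 0.227, -0.001, -0.002]
ft_force: [0.5, -0.4, -0.0]
width: 0.0869
grip_force: 0.0
```

```bash
python3 - <<'E'
from h import *
s,c,im=look("w13")
im=c["color"];X=np.array([.457,.310,.01]);u,v=wproj(c,s,X);print(u,v)
g=im[:,:,0]
m=((g<150)).astype(np.uint8);m[265:]=0
for k in cv2.findContours(m,0,1)[0]:
    a=cv2.contourArea(k)
    if 300<a<4000:print(a,cv2.minEnclosingCircle(k))
print(g[int(v),int(u)-50:int(u)+50:5])
E
```

```text
t 46.65 ee [458.1 307.2 199.6] psi -63.7 w 86.9
312.91526442078833 215.92939295418392
567.0 ((559.5, 257.5), 44.972312927246094)
1088.5 ((312.8579406738281, 217.17613220214844), 21.40806770324707)
881.0 ((610.5, 27.5), 39.604393005371094)
3405.5 ((48.0, 107.0), 116.0776596069336)
3201.0 ((14.0, 57.0), 58.69422149658203)
[238 240 240 240 240 232 203 130 128 122 139 135 121 128 132 227 226 237
 239 240]
```

```bash
python3 - <<'E'
from h import *
s=r.read_state();c=vision.camera("wrist");im=c["color"];g=im[:,:,0].astype(np.float32)
disc(c,s,im,312.9,217,21,20)
# slot edges on arcs, at top plane, radius 10..18 mm
C=np.array([0,0.])
q,_=circ(edges(c,s,im,312.9,217,15,28,.01,1,0,360,g));C=q[:2]/1000
for R in(.009,.012,.015,.018):
    br=[]
    for a in range(-360,0,2):
        p=wproj(c,s,(C[0]+R*np.cos(np.radians(a)),C[1]+R*np.sin(np.radians(a)),.01))
        if cv2.remap(g,np.float32([[p[0]]]),np.float32([[p[1]]]),1)[0,0]>160:br.append(a)
    print(R,br)
E
```

```text
disc [455.4 309.3  20.6] 88 slot pts 125 dir -142.7
0.009 [-170, -168, -166, -164, -162, -160, -158, -156, -154, -152, -150, -148, -146, -144, -142, -140, -138, -136, -134, -132, -130, -128, -126, -124, -122, -120, -118, -116, -114, -112]
0.012 [-166, -164, -162, -160, -158, -156, -154, -152, -150, -148, -146, -144, -142, -140, -138, -136, -134, -132, -130, -128]
0.015 [-166, -164, -162, -160, -158, -156, -154, -152, -150, -148, -146, -144, -142, -140, -138, -136, -134, -132, -130, -128, -126, -124, -122]
0.018 [-166, -164, -162, -160, -158, -156, -154, -152, -150, -148, -146, -144, -142, -140, -138, -136, -134, -132, -130, -128, -126, -124, -122, -120]
```

```bash
python3 - <<'E'
from h import *
t=vision.camera("top");g=t["color"].astype(int)
m=((g[:,:,2]-g[:,:,0])>-8).astype(np.uint8)*(g.max(2)>110).astype(np.uint8)
m[:,:190]=0;m[:,300:]=0;m[:200]=0;m[300:]=0
k=max(cv2.findContours(m,0,1)[0],key=cv2.contourArea);b=cv2.boxPoints(cv2.minAreaRect(k));print(cv2.contourArea(k),b.tolist())
for z in(.08,):
    P=np.array([cast(t,*p,z)[:2]*1000 for p in b]);print(np.round(P)+[4,3])
C=np.array([455.4,309.3]);a=np.radians(-53.5);e=np.array([np.cos(a),np.sin(a)]);n=np.array([-e[1],e[0]])
print("jack in body frame (along close, across):",[(round((p+[4,3]-C)@e),round((p+[4,3]-C)@n)) for p in P])
E
```

```text
1518.5 [[200.076904296875, 237.38462829589844], [265.6863708496094, 210.04734802246094], [276.6626892089844, 236.3905487060547], [211.05322265625, 263.72784423828125]]
[[534. 216.]
 [593.  81.]
 [537.  57.]
 [479. 191.]]
jack in body frame (along close, across): [(122, 7), (265, -26), (251, -85), (109, -52)]
```

Request:
drive_tool:
  series:
    - [[-0.27,0.21,-2],5]
    - [[0,0,-5],5.2]
    - [[0,0,-5],0]
    - [[0,0,-4],0]
    - [[0,0,-1.5],0]
    - [[0,0,-0.9],0]
    - [[0,0,-0.4],0]
    - [[0,0,-0.1],0]
    - [[0,0,0],0]
    - [[0,0,0],0]

```text
time: 48.05
ee_pos: [0.4549, 0.3112, 0.0112]
eef_rot: [0.95, 0.313, -0.001, -0.002]
ft_force: [-0.4, 0.3, -0.3]
width: 0.0869
grip_force: 0.0
```

Request:
drive_tool:
  series:
    - [[0,0,0],0]
    - [[0,0,0],0]
    - [[0,0,0],0]
    - [[0,0,0],0]
    - [[0,0,0],0]
    - [[0,0,0],0]
    - [[0,0,0],0]
    - [[0,0,0],0]
    - [[0,0,0],0]
    - [[0,0,0],0]
  hand: 1

```text
time: 49.3
ee_pos: [0.4547, 0.3108, 0.0107]
eef_rot: [0.95, 0.313, -0.001, -0.002]
ft_force: [-0.3, 0.3, -0.2]
width: 0.0386
grip_force: 30.0
```

Request:
drive_tool:
  series:
    - [[0,0,3],0]
    - [[0,0,5],0]
    - [[0,0,5],0]
    - [[0,0,5],0]
    - [[0,-5.8,0],6]
    - [[0,-5.8,0],6]
    - [[0,-5.8,0],6]
    - [[0,-5.8,0],6]
    - [[0,-5.8,0],6]
    - [[0,-5.8,0],6]

```text
time: 50.55
ee_pos: [0.4543, -0.0389, 0.1907]
eef_rot: [0.806, 0.592, -0.001, -0.002]
ft_force: [0.9, 0.5, -0.8]
width: 0.0386
grip_force: 30.0
```

Request:
drive_tool:
  series:
    - [[2,-0.6,0],4]
    - [[3,-0.9,0],4]
    - [[3,-0.9,0],4]
    - [[3,-0.9,0],4]
    - [[2.96,-0.9,0],1.5]
    - [[0,0,0],0]
    - [[0,0,0],0]
    - [[0,0,0],0]
    - [[0,0,0],0]
    - [[0,0,0],0]

```text
time: 51.8
ee_pos: [0.5942, -0.0787, 0.1909]
eef_rot: [0.707, 0.707, -0.002, -0.001]
ft_force: [-0.9, 0.3, -0.5]
width: 0.0387
grip_force: 30.0
```

```bash
python3 - <<'E'
from h import *
s,c,im=look("w14");im=c["color"];g=im[:,:,1].astype(np.float32)
# held disc: TCP-centred; find slot end & circle at its top plane
z=s["ee_pos"][2]-.0007;p=wproj(c,s,[*s["ee_pos"][:2],z]);q=wproj(c,s,[*(s["ee_pos"][:2]+[0,.02]),z]);print(p,q)
print("held arc",circ(edges(c,s,im,*p,abs(p[1]-q[1])*.8,abs(p[1]-q[1])*1.25,z,1,205,335,im[:,:,0].astype(np.float32))))
for n,z,R in(("med",.074,.026),("large",.064,.032)):
    print(n,wproj(c,s,(.5943,-.1389,z)),wproj(c,s,(.5943,-.1389+R,z)))
E
```

```text
t 51.8 ee [594.2 -78.7 190.9] psi -0.0 w 38.7
[313.58981092 295.99799286] [313.47159193 254.0028728 ]
held arc (array([595. , -75.7,  18.5]), 32)
med [315.28125241 306.65527501] [315.24134711 276.49051219]
large [315.34191283 301.53088441] [315.29714841 265.07719606]
```

Request:
drive_tool:
  series:
    - [[0.01,0,-2],0]
    - [[0,0,-4],0]
    - [[0,0,-2.5],0]
    - [[0,0,-1.2],0]
    - [[0,0,-0.5],0]
    - [[0,0,0],0]
    - [[0,-0.5,0],0]
    - [[0,-1,0],0]
    - [[0,-1,0],0]
    - [[0,-0.5,0],0]

```text
time: 53.1
ee_pos: [0.5943, -0.1105, 0.0889]
eef_rot: [0.708, 0.706, -0.002, -0.001]
ft_force: [0.1, -0.7, -0.5]
width: 0.0385
grip_force: 30.0
```

Request:
drive_tool:
  series:
    - [[0,0,-0.07],0]
    - [[0,-0.5,0],0]
    - [[0,-0.5,0],0]
    - [[0,-0.5,0],0]
    - [[0,-0.5,0],0]
    - [[0,-0.4,0],0]
    - [[0,-0.3,0],0]
    - [[0,-0.15,0],0]
    - [[0,0,0],0]
    - [[0,0,0],0]

```text
time: 54.35
ee_pos: [0.5944, -0.1374, 0.088]
eef_rot: [0.707, 0.707, -0.002, -0.001]
ft_force: [0.2, 0.1, -1.2]
width: 0.0386
grip_force: 30.0
```

```bash
python3 - <<'E'
from h import *
s,c,im=look("w15");print(np.round(s["ft_force"],1));im=c["color"];g=im[:,:,1]
sd=vision.camera("side");K=(.5943,-.1389,.105);print("knob side",proj(sd,K),"wrist knob",wproj(c,s,K))
for zz in(.0882,.074):print(wproj(c,s,(.5943,-.1389,zz)))
u,v=[int(round(a)) for a in wproj(c,s,(.5943,-.1389,.088))]
for y in range(288,300,3):print(y,g[y,290:340:2])
for y in range(330,375,5):print(y,g[y,285:345:3])
E
```

```text
t 54.35 ee [ 594.4 -137.4   88. ] psi -0.1 w 38.6
[ 0.2  0.1 -1.2]
knob side [344.58853092 250.21286632] wrist knob [312.83669573 316.38614322]
[313.26176256 299.76893729]
[313.56625344 287.89865692]
288 [74 74 72 65 63 61 61 62 69 68 68 68 67 66 67 67 67 68 66 64 68 68 68 70
 70]
291 [73 74 72 65 62 60 60 50 43 42 40 40 39 39 40 47 52 65 67 65 69 70 70 70
 70]
294 [66 66 64 63 63 52 41 40 39 40 40 40 41 40 40 40 40 40 44 63 70 71 70 72
 72]
297 [63 63 61 61 53 52 52 52 53 53 52 53 53 53 52 52 52 52 52 53 62 63 62 63
 63]
330 [140 135  90  85  86  86  88  86  86  87  87  87  87  88  88  88  88  88
  87 125]
335 [232 229 230 229 229 228 229 229 228 230 230 228 228 228 228 228 229 229
 229 229]
340 [233 232 231 231 229 230 230 229 229 230 230 232 230 228 228 229 228 228
 229 229]
345 [229 230 232 232 230 230 230 229 230 230 230 231 229 229 229 229 229 230
 231 230]
350 [232 232 233 230 230 232 231 228 229 229 231 229 229 231 230 230 231 230
 228 230]
355 [232 233 230 229 229 231 231 230 228 229 229 230 232 231 230 232 231 232
 231 231]
360 [150 161 165 170 173 177 179 183 183 185 187 188 183 184 182 179 177 175
 172 166]
365 [92 93 93 93 93 93 94 94 94 94 94 95 95 94 95 94 94 94 94 94]
370 [80 81 81 81 82 82 81 82 83 82 83 83 82 83 83 82 83 82 82 82]
```

Request:
drive_tool:
  series:
    - [[0,-0.1,0],0]
    - [[0,-0.1,0],0]
    - [[0,-0.05,0],0]
    - [[0,0,0],0]
    - [[0,0,0],0]
    - [[0,0,0],0]
    - [[0,0,0],0]
    - [[0,0,0],0]
    - [[0,0,0],0]
    - [[0,0,0],0]

```text
time: 55.7
ee_pos: [0.5944, -0.1401, 0.088]
eef_rot: [0.708, 0.707, -0.002, -0.001]
ft_force: [-0.3, 1.7, -0.3]
width: 0.0383
grip_force: 30.0
```

Request:
drive_tool:
  series:
    - [[0,0.05,0],0]
    - [[0,0,-0.1],0]
    - [[0,0,-0.1],0]
    - [[0,0,-0.07],0]
    - [[0,0,-0.03],0]
    - [[0,0,0],0]
    - [[0,0,0],0]
    - [[0,0,0],0]
    - [[0,0,0],0]
    - [[0,0,0],0]

```text
time: 56.95
ee_pos: [0.5944, -0.1396, 0.085]
eef_rot: [0.708, 0.707, -0.002, -0.001]
ft_force: [0.2, -0.9, -1.5]
width: 0.0386
grip_force: 30.0
```

Request:
drive_tool:
  series:
    - [[0,0,-0.03],0]
    - [[0,0,0],0]
    - [[0,0,0],0]
    - [[0,0,0],0]
    - [[0,0,0],0]
    - [[0,0,0],0]
    - [[0,0,0],0]
    - [[0,0,0],0]
    - [[0,0,0],0]
    - [[0,0,0],0]
  hand: 0.4

```text
time: 58.2
ee_pos: [0.5944, -0.1396, 0.0847]
eef_rot: [0.708, 0.707, -0.002, -0.001]
ft_force: [0.4, -0.0, -0.3]
width: 0.052
grip_force: 0.0
```

Request:
drive_tool:
  series:
    - [[0,0,2],0]
    - [[0,0,5],0]
    - [[0,0,5],0]
    - [[0,-3,2],0]
    - [[0,-3.5,1],0]
    - [[0,0,0],0]
    - [[0,0,0],0]
    - [[0,0,0],0]
    - [[0,0,0],0]
    - [[0,0,0],0]
  hand: 0

```text
time: 59.45
ee_pos: [0.5945, -0.2041, 0.2346]
eef_rot: [0.707, 0.707, -0.002, -0.002]
ft_force: [-0.3, 0.0, 0.3]
width: 0.0869
grip_force: 0.0
```

```bash
python3 - <<'E'
from h import *
s,c,im=look("w16");im=c["color"];g=cv2.GaussianBlur(im[:,:,1],(3,3),0).astype(np.float32)
S=np.array([.5943,-.1389])
k=wproj(c,s,[*S,.105]);q=circ(edges(c,s,im,*k,6,20,.105,1,0,360,g));print("knob",q);S=q[0][:2]/1000
for n,z,R in(("small",.084,.020),("med",.074,.026),("large",.064,.032)):
    pr=[]
    row=[]
    C=S
    P=edges(c,s,im,*wproj(c,s,[*C,z]),*[np.hypot(*(wproj(c,s,[C[0]+R,C[1],z])-wproj(c,s,[*C,z])))*f for f in(.88,1.15)],z,1,0,360,g)
    P2=edges(c,s,im,*wproj(c,s,[*C,z]),*[np.hypot(*(wproj(c,s,[C[0]+R,C[1],z])-wproj(c,s,[*C,z])))*f for f in(.88,1.15)],z,-1,0,360,g)
    print(n,circ(P) if len(P)>9 else len(P),circ(P2) if len(P2)>9 else len(P2))
    for a in range(0,360,15):
        p=wproj(c,s,[C[0]+(R-.003)*np.cos(np.radians(a)),C[1]+(R-.003)*np.sin(np.radians(a)),z]);pr.append((a,int(g[int(round(p[1])),int(round(p[0]))])))
    print(pr)
E
```

```text
t 59.45 ee [ 594.5 -204.1  234.6] psi -0.0 w 86.9
knob (array([ 594.1, -139.3,    9.2]), 86)
small (array([ 594.8, -139.7,   21.3]), 31) (array([ 594.7, -140.2,   19.3]), 28)
[(0, 119), (15, 111), (30, 115), (45, 117), (60, 93), (75, 114), (90, 111), (105, 110), (120, 109), (135, 109), (150, 113), (165, 112), (180, 102), (195, 92), (210, 116), (225, 113), (240, 102), (255, 104), (270, 97), (285, 80), (300, 107), (315, 111), (330, 111), (345, 112)]
med (array([ 592.6, -138.2,   26.9]), 58) (array([ 594.9, -139.5,   25.6]), 24)
[(0, 111), (15, 113), (30, 118), (45, 111), (60, 103), (75, 89), (90, 120), (105, 110), (120, 115), (135, 118), (150, 118), (165, 116), (180, 90), (195, 94), (210, 91), (225, 102), (240, 95), (255, 114), (270, 109), (285, 114), (300, 107), (315, 103), (330, 108), (345, 108)]
large (array([ 595.7, -139.6,   31.8]), 82) (array([ 594.4, -138.7,   35.3]), 10)
[(0, 110), (15, 112), (30, 115), (45, 118), (60, 115), (75, 120), (90, 120), (105, 117), (120, 111), (135, 109), (150, 102), (165, 98), (180, 91), (195, 94), (210, 110), (225, 104), (240, 116), (255, 117), (270, 166), (285, 123), (300, 111), (315, 113), (330, 113), (345, 112)]
```

```bash
python3 -c "
from bench import r
print(r.close_job())"
```

```text
the job is handed in; nothing more can be done
None
```

I handed the job in at about 59 s: the mount is in the seat, the bell rests on it, and the large, medium and small discs are stacked on the stem with each slot about 180° from the one beneath. The vial was never approached; the small disc's final seating was checked by measurement only, because I had used all 14 pictures.

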